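# Load the syringe pump in the order of its outlets

### The job

Move the row of four capped glass syringes from the white bench cradle onto the syringe pump so that the row has the same colour order as the pump's outlet fittings: each syringe lies in line with the fitting of its own colour, cap towards it, barrel down in both V saddles and finger flange in the slot behind them. Set each one down gently without dropping it, let go, and leave the two vials standing where they are.

Things in the scene. Friction and masses are not known exactly. Their poses are not given: they have to be found in the camera images.
- syringe_red: loose capped glass syringe, red plunger and cap, 45 g, lying level in a V groove of the white cradle, axis 36 mm above the bench, cap away from the robot. Barrel d 16 mm, 70 long. Origin: on the axis at mid-barrel; x along the axis to the cap (may be rolled about x). Round flange d 28 at x -38 to -35; thumb disc d 22 at -65 to -62; cap d 11, 38 to 52.
- syringe_yellow: loose capped glass syringe, yellow plunger and cap, 45 g, lying level in a V groove of the white cradle, axis 36 mm above the bench, cap away from the robot. Barrel d 16 mm, 70 long. Origin: on the axis at mid-barrel; x along the axis to the cap (may be rolled about x). The cradle carries the barrel at x about +-(20 to 26) only: grip between, across the barrel; fingers have 30 mm free depth below the axis there.
- syringe_green: loose capped glass syringe, green plunger and cap, 45 g, lying level in a V groove of the white cradle, axis 36 mm above the bench, cap away from the robot. Barrel d 16 mm, 70 long. Origin: on the axis at mid-barrel; x along the axis to the cap (may be rolled about x). Neighbours 50 mm apart centre to centre: open at most 35 mm so as not to touch them.
- syringe_blue: loose capped glass syringe, blue plunger and cap, 45 g, lying level in a V groove of the white cradle, axis 36 mm above the bench, cap away from the robot. Barrel d 16 mm, 70 long. Origin: on the axis at mid-barrel; x along the axis to the cap (may be rolled about x). Cradle grooves are open V's, mouth 2 mm above the axis: lift straight up.
- fitting_red: red knurled outlet fitting, d 23 mm, fixed at the far end of the white pump. Origin: its nipple tip on the channel axis, 66 mm above the bench; x along the channel, away from the syringe, z up. Syringe belongs with mid-barrel at x = -64 mm, y = z = 0, its x along this x. Barrel rests in two V saddles at x -44.5 to -36.5 and -91.5 to -83.5; 30 mm free depth below the axis between them.
- fitting_yellow: yellow knurled outlet fitting, d 23 mm, fixed at the far end of the white pump. Origin: its nipple tip on the channel axis, 66 mm above the bench; x along the channel, away from the syringe, z up. Syringe belongs with mid-barrel at x = -64 mm, y = z = 0, its x along this x. Flange hangs in the open slot x -110 to -91.5, so the syringe has 7 mm either way.
- fitting_green: green knurled outlet fitting, d 23 mm, fixed at the far end of the white pump. Origin: its nipple tip on the channel axis, 66 mm above the bench; x along the channel, away from the syringe, z up. Syringe belongs with mid-barrel at x = -64 mm, y = z = 0, its x along this x. Dark plate at x -114 to -110, top 3 mm above the axis, has a 20 mm notch for the plunger rod.
- fitting_blue: blue knurled outlet fitting, d 23 mm, fixed at the far end of the white pump. Origin: its nipple tip on the channel axis, 66 mm above the bench; x along the channel, away from the syringe, z up. Syringe belongs with mid-barrel at x = -64 mm, y = z = 0, its x along this x. V mouths 27 mm wide, 2 mm above the axis; channels 50 mm apart, colours in any order.
- amber_vial: bystander: brown glass vial with black cap, 28 mm diameter, 49 mm tall, standing loose behind the cradle; origin under its middle. Leave it standing. The tall white spectrometer behind begins at about x = 0.62 m (0.08 to 0.36 m up): keep the hand in front of it when crossing.
- clear_vial: bystander: clear glass vial with white cap, 28 mm diameter, 51 mm tall, standing loose behind the cradle; origin under its middle. Leave it standing. The tall white spectrometer behind begins at about x = 0.62 m (0.08 to 0.36 m up): keep the hand in front of it when crossing.

How it is judged:
By the outcome, as a careful person would: the job done as asked, in the order asked, and still so for the second after the job is handed in, with the robot touching nothing.
It also fails if it takes over 90 s, if anything falls off the work surface, if the arm or the gripper's body presses on something with over 40 N, if the wrist force passes 120 N, or if a joint passes its speed limit or range.

### The arm

A 6-joint arm with a two-finger parallel gripper is mounted at the origin on a cart in front of the work surface, level with it; the furniture and walls round the work are solid. World frame = base frame: x ahead of the robot, y to its left, z up, the work surface at z = 0. Lengths are in mm, angles in rad, forces in N, time in s.
With the tool pointing down it reaches from about 275 to 750 mm from the base axis. Payload 10.2 kg.
Tool frame: the origin (TCP) lies at the very end of the fingers, on their centre line; the grasp point (between the pads) lies 19 mm behind it; z points along the fingers, y is the line along which they close (so a half turn about z gives the same grasp; the last joint's range is limited). The gripper opens to 85 mm and grips with 20 to 120 N. Pads are 22 mm wide; open, the fingers measure 114 mm over their backs; the gripper's body (76 mm by 85 mm) begins 54 mm behind the grasp point. The pads swing forward as they close: fully open they stand 13 mm farther back than shut.
Start: joints at [-1.353, 0.313, 1.498, -0, 1.331, -0.223], TCP at [223.987, -474.827, 200.494] pointing down, gripper open.
Joint ranges: [-2.94, 2.94], [-0.97, 2.17], [0.19, 2.56], [-1.23, 4.37], [0.02, 3.11], [-2.88, 2.88]. Speed limits (rad/s): [2.39, 2.39, 3.01, 3.14, 3.14, 3.14].

### API

Orientations are given as a unit quaternion [w, x, y, z].
In Python, from rig import telemetry, optics, ctrl gives the robot as it stands.
- The arm moves only by the tool servo_tool, never from a script. Its argument "deltas" is a list of rows, each a list of 3 entries, a list of its own where there are three numbers: the shift along the tool's x, y, z in units of 20 cm (1.0 is 20 cm), then the turn, a rotation vector about the tool's x, y, z in units of 90 degrees (1.0 is 90 degrees), then the opening, from 0 (shut) to 1 (fully open). A call has 1 to 8 rows; each row shifts and turns the commanded pose from where the row before left it, along the tool's axes as they then stand; what a row does not reach is not made up. A row lasts 1/10 s, in which the tool goes at most 50 mm and 8.59 degrees, less where a joint would pass 70% of its speed; a pose out of reach is approached as far as the arm can. A call with a number of a shift or a turn outside -1 to 1 is refused whole. A call with a gripper value outside its range is refused whole. The fingers move at their own pace and stop on an object; "squeeze" is the grip in N (left out, the last holds). Time passes only in rows, so rows that do not move let the fingers close. It gives the time, the measured TCP pose, the force, the opening and the grip force at its end, in the units of the state.
- telemetry.sense(): the state, without advancing time (a new reading comes with each control period).
- optics.capture(name): name is "scene" or "top" or "wrist"; returns the picture (400x640x3 uint8, blue, green, red); there is no depth.
- optics.camera_model(name): a dict with "vfov" (degrees; the focal length in pixels is half the picture's height over the tangent of half this angle, whatever the lens; pixels are square), "cx", "cy" (the principal point, pixels), "R" (3x3) and "t" (3): a world point X has camera coordinates R X + t; the wrist camera has in their place "mount" (4x4, takes a point from camera to tool coordinates, whose origin is the TCP and whose axes are the flange's). Camera axes: x right, y down, z forward; pixel columns grow to the right and rows downward; lengths in mm; the calibration is good to about 2 mm. The wrist camera is an equidistant fisheye: a pixel r from the principal point sees the ray r / f radians off the axis. A picture is of the moment at which its call begins: read the wrist's pose just before it. camera_model takes no time and is no camera call.
- ctrl.finish_job(): hands the job in; it is judged then, once.
The state is a dict: "time_s": time; "joints": joint angles; "dq": joint speeds; "tau": joint torques, N m; "eef_pos": TCP position; "ee_rot": TCP orientation; "force": force on the tool from outside, world axes, zero at the start; "wrist_torque": the same for the moment, N m; "grip_width": opening from 0.0 (shut) to 1.0 (fully open); "grip_force": force on a finger pad.
Only numpy, scipy, OpenCV 4.12 (cv2) and the standard library are available. Lean on these libraries where they do the work, as an engineer would, in place of code of your own. Each camera call takes 0.05 s, during which the arm holds its last target. There are 200 camera calls.

## Working session

There is one attempt and no reset: what is moved stays moved. The work goes in short steps, Python scripts to look and compute and a tool call to move; the robot and the scene stay as the last step left them, time stands still between calls to the robot, and variables do not carry over. Pictures are saved under pics/ and viewed, at most 14 in all, crops included, and the job is handed in when it is done.

Besides the shell and the picture viewer there is one more tool, called after "Emit:" as a command line: name --argument value ..., lists and objects as JSON in quotes. servo_tool: Moves the arm, as the interface text tells. Its arguments: {"type":"object","properties":{"deltas":{"type":"array"},"squeeze":{"type":"number"}},"required":["deltas"]}

```bash
mkdir -p pics; ls; python3 - <<'E'
from rig import telemetry, optics, ctrl
import cv2
s=telemetry.sense();print({k:s[k] for k in('time_s','eef_pos','ee_rot','grip_width')})
for n in('top','scene','wrist'):
    im=optics.capture(n);cv2.imwrite(f'pics/{n}0.png',im);print(n,optics.camera_model(n))
E
```

```text
pics
{'time_s': 0.0, 'eef_pos': array([ 223.91364005, -474.5122884 ,  199.92786651]), 'ee_rot': array([-6.71285679e-04,  9.75811041e-01,  2.18614642e-01,  1.16334999e-05]), 'grip_width': 1.000012620259254}
top {'vfov': 54.813111073810674, 'cx': 322.2826353902, 'cy': 197.4510526601072, 'R': array([[ 0.01999229, -0.99945478, -0.02627659],
       [-0.99784228, -0.01830229, -0.06305408],
       [ 0.06253878,  0.02748049, -0.99766413]]), 't': array([   8.08097451,  544.51332639, 1127.08443383])}
scene {'vfov': 57.48453479892548, 'cx': 321.976490738852, 'cy': 200.70988006458347, 'R': array([[-0.6143754 , -0.7889292 ,  0.01155756],
       [-0.6024966 ,  0.45963309, -0.65248392],
       [ 0.50945138, -0.40783347, -0.75771443]]), 't': array([351.2529711 , 370.40650581, 641.68737856])}
wrist {'vfov': 65.70646984690485, 'cx': 318.5729111074318, 'cy': 198.15330483758518, 'mount': array([[ 8.00270313e-04, -9.47359735e-01, -3.20170097e-01,
         8.11671103e+01],
       [ 9.99999612e-01,  6.39886566e-04,  6.06137911e-04,
         8.08733683e-02],
       [-3.69358107e-04, -3.20170458e-01,  9.47359880e-01,
        -1.73642984e+02],
       [ 0.00000000e+00,  0.00000000e+00,  0.00000000e+00,
         1.00000000e+00]])}
```

View pics/top0.png

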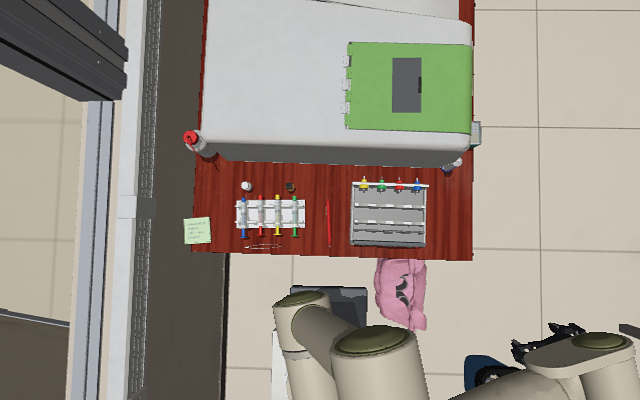

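View pics/scene0.png

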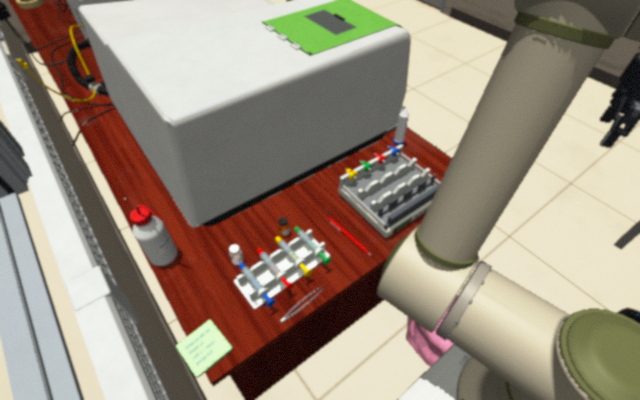

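The top view shows the cradle syringes left to right as blue (243), red (261), yellow (277) and green (295), at rows 197–235. The pump fittings run yellow (363), green (381), red (399), blue (417) at row ~185. Next I locate each by colour.

```bash
cat > h.py <<'E'
import cv2, numpy as np
from scipy.spatial.transform import Rotation as Ro
from rig import telemetry, optics, ctrl
HUE={'red':[(0,7),(172,180)],'yellow':[(20,33)],'green':[(45,80)],'blue':[(100,125)]}
def blobs(im,c,amin,smin=120,vmin=60):
    h=cv2.cvtColor(im,cv2.COLOR_BGR2HSV);m=0
    for a,b in HUE[c]: m=m|cv2.inRange(h,(a,smin,vmin),(b,255,255))
    n,l,st,ce=cv2.connectedComponentsWithStats(m)
    return [(ce[i],st[i]) for i in range(1,n) if st[i,4]>=amin]
def ray(name,uv,pose=None):
    k=optics.camera_model(name);f=200/np.tan(np.radians(k['vfov']/2))
    x,y=uv[0]-k['cx'],uv[1]-k['cy']
    if name!='wrist':
        R=np.array(k['R']);return -R.T@k['t'],R.T@np.array([x/f,y/f,1])
    r=np.hypot(x,y)+1e-9;t=r/f
    d=np.array([x/r*np.sin(t),y/r*np.sin(t),np.cos(t)]);M=k['mount']
    w,a,b,c=pose['ee_rot'];T=Ro.from_quat([a,b,c,w]).as_matrix()
    return T@M[:3,3]+pose['eef_pos'],T@M[:3,:3]@d
def plane(o,d,z): return o+d*(z-o[2])/d[2]
E
python3 - <<'E'
from h import *
im=cv2.imread('pics/top0.png')
for c in HUE:
    for ce,st in blobs(im,c,5):
        if 225<ce[0]<445 and 170<ce[1]<245:
            z=36 if ce[0]<320 else 66
            print(c,ce.round(1),st[2:],plane(*ray('top',ce),z).round(0))
s=telemetry.sense();w,a,b,c=s['ee_rot'];print(Ro.from_quat([a,b,c,w]).as_matrix().round(3))
E
```

```text
red [328.3 206.7] [  290   131 18107] [515.  -0.  66.]
red [399.  187.4] [ 9  4 33] [ 574. -199.   66.]
yellow [363.5 180.1] [ 6  3 16] [593. -99.  66.]
yellow [363.7 185.8] [10  5 33] [ 576. -100.   66.]
yellow [276.8 196.6] [ 5  4 18] [543. 151.  36.]
yellow [276.9 230.6] [ 8  9 32] [444. 148.  36.]
green [381.  180.8] [ 5  3 13] [ 591. -148.   66.]
green [381.1 186.5] [ 9  4 33] [ 575. -149.   66.]
green [294.2 197.9] [ 4  5 16] [540. 100.  36.]
green [294.5 231.8] [ 6 10 24] [442.  97.  36.]
blue [417. 182.] [ 5  3 15] [ 590. -250.   66.]
blue [416.6 187.6] [10  4 33] [ 574. -249.   66.]
blue [243.  199.5] [ 3  4 12] [533. 250.  36.]
blue [242.9 233.6] [ 7  9 32] [433. 247.  36.]
[[ 0.904  0.427 -0.   ]
 [ 0.427 -0.904  0.001]
 [ 0.    -0.001 -1.   ]]
```

Emit:
servo_tool --deltas '[[[0.22, -0.08, 0], [0, 0, 0], 1], [[0.22, -0.08, 0], [0, 0, 0], 1], [[0.22, -0.08, 0], [0, 0, 0], 1], [[0.22, -0.08, 0], [0, 0, 0], 1], [[0.22, -0.08, 0], [0, 0, 0], 1], [[0.22, -0.08, 0], [0, 0, 0], 1], [[0.22, -0.08, 0], [0, 0, 0], 1], [[0.22, -0.08, 0], [0, 0, 0], 1]]'

```text
time_s: 0.95
eef_pos: [488.8, -207.2, 200.4]
ee_rot: [-0.0, 0.976, 0.219, -0.0]
force: [0.5, -0.9, -0.1]
grip_width: 1.0
grip_force: 0.0
```

Emit:
servo_tool --deltas '[[[0.22, -0.08, 0], [0, 0, -0.095], 0.6], [[0, 0, 0], [0, 0, -0.095], 0.4], [[0, 0, 0], [0, 0, -0.095], 0.4], [[0, 0, 0], [0, 0, -0.095], 0.4], [[0, 0, 0], [0, 0, -0.095], 0.4], [[0, 0, 0], [0, 0, -0.095], 0.4], [[0, 0, 0], [0, 0, -0.095], 0.4], [[0, 0, 0], [0, 0, -0.095], 0.4]]'

```text
time_s: 1.75
eef_pos: [520.6, -175.5, 200.2]
ee_rot: [-0.0, 0.682, 0.731, -0.0]
force: [0.6, 0.4, 0.9]
grip_width: 0.4
grip_force: 0.0
```

Emit:
servo_tool --deltas '[[[0, 0, 0], [0, 0, -0.095], 0.4], [[0, 0, 0], [0, 0, -0.095], 0.4], [[0, 0, 0], [0, 0, -0.095], 0.4], [[0, 0, 0], [0, 0, -0.095], 0.4], [[0, 0, 0], [0, 0, -0.095], 0.4], [[0, 0, 0], [0, 0, -0.095], 0.4], [[0, 0, 0], [0, 0, -0.095], 0.4], [[0, 0, 0], [0, 0, -0.095], 0.4]]'

```text
time_s: 2.55
eef_pos: [520.6, -175.6, 200.2]
ee_rot: [-0.0, 0.153, 0.988, 0.0]
force: [-1.1, -1.1, 0.6]
grip_width: 0.402
grip_force: 0.0
```

Emit:
servo_tool --deltas '[[[0, 0, 0], [0, 0, -0.095], 0.4], [[0, 0, 0], [0, 0, -0.095], 0.4], [[0, 0, 0], [0, 0, -0.01], 0.4], [[0, 0, 0], [0, 0, 0], 0.4]]'

```text
time_s: 2.95
eef_pos: [520.6, -175.6, 200.3]
ee_rot: [-0.0, 0.001, 1.0, 0.0]
force: [-0.2, -0.8, -0.3]
grip_width: 0.4
grip_force: 0.0
```

```bash
python3 - <<'E'
from h import *
s=telemetry.sense();im=optics.capture('wrist');cv2.imwrite('pics/w1.png',im)
w,a,b,c=s['ee_rot'];print(s['eef_pos'],Ro.from_quat([a,b,c,w]).as_matrix()[:,0],s['joints'])
for c in HUE:
    for ce,st in blobs(im,c,30): print(c,ce.round(1),st[2:],plane(*ray('wrist',ce,s),66).round(1))
E
```

```text
[ 520.62758272 -175.58455189  200.32048551] [-9.99997568e-01  2.17957563e-03  3.37590107e-04] [-5.38556514e-01  3.67269406e-01  1.42274577e+00 -7.27441319e-06
  1.35196600e+00 -2.10717165e+00]
red [12.   9.8] [ 25  23 491] [ 246.3 -629.8   66. ]
red [ 5.4 37.2] [ 17  13 107] [ 286.5 -644.2   66. ]
red [376.8 162.1] [  505   242 60610] [ 502.2 -116.5   66. ]
red [296.4 226.5] [ 23  16 268] [ 573.7 -200.4   66. ]
yellow [557.8 120.5] [14 20 93] [440.9 117.7  66. ]
yellow [548.9 192.1] [ 8 10 58] [533.3 120.4  66. ]
yellow [387.1 227. ] [ 22  15 222] [ 574.9 -100.6   66. ]
yellow [385.9 241.7] [13  8 69] [ 593.1 -100.3   66. ]
green [530.1 116.6] [ 4 20 48] [441.6  69.6  66. ]
green [342.3 226.5] [ 20  13 152] [ 573.8 -150.4   66. ]
blue [600.4 123.6] [11 18 83] [434.  209.4  66. ]
blue [591.7 186.2] [ 7  9 44] [523.7 211.6  66. ]
blue [251.5 225.6] [ 22  15 246] [ 573.  -250.2   66. ]
blue [252.5 239.6] [12  7 74] [ 590.3 -250.6   66. ]
blue [200.2 248.3] [20 20 97] [ 603.6 -316.4   66. ]
```

View pics/w1.png

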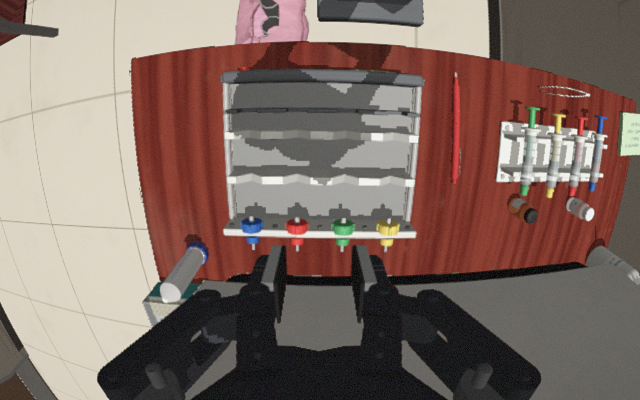

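The wrist view shows fittings blue (252,226), red (296,226), green (342,226) and yellow (387,227). The saddles are the white bars at rows ~133 and ~180, and the plate is at row ~110. Next I use the brightness profile between channels to get the saddle x positions.

```bash
python3 - <<'E'
from h import *
s=telemetry.sense();im=cv2.imread('pics/w1.png');g=cv2.cvtColor(im,cv2.COLOR_BGR2GRAY)
for u in (274,319,365):
    print(u,[(v,int(g[v,u-2:u+3].mean())) for v in range(104,192)])
for v in (110,128,138,176,185): print(v,plane(*ray('wrist',(319,v),s),68).round(1))
cv2.imwrite('pics/w1c.png',cv2.resize(im[60:250,215:425],None,fx=3,fy=3,interpolation=cv2.INTER_CUBIC))
E
```

```text
274 [(104, 94), (105, 94), (106, 92), (107, 71), (108, 52), (109, 65), (110, 66), (111, 63), (112, 70), (113, 85), (114, 94), (115, 95), (116, 95), (117, 95), (118, 93), (119, 95), (120, 95), (121, 95), (122, 93), (123, 93), (124, 93), (125, 94), (126, 93), (127, 94), (128, 94), (129, 97), (130, 107), (131, 129), (132, 152), (133, 151), (134, 149), (135, 148), (136, 148), (137, 146), (138, 139), (139, 81), (140, 91), (141, 92), (142, 93), (143, 92), (144, 93), (145, 92), (146, 94), (147, 112), (148, 117), (149, 145), (150, 165), (151, 166), (152, 164), (153, 165), (154, 164), (155, 165), (156, 164), (157, 165), (158, 163), (159, 165), (160, 164), (161, 165), (162, 165), (163, 164), (164, 156), (165, 99), (166, 91), (167, 93), (168, 92), (169, 97), (170, 97), (171, 98), (172, 97), (173, 98), (174, 96), (175, 99), (176, 165), (177, 238), (178, 242), (179, 241), (180, 241), (181, 241), (182, 242), (183, 240), (184, 194), (185, 165), (186, 164), (187, 163), (188, 164), (189, 164), (190, 163), (191, 165)]
319 [(104, 96), (105, 97), (106, 97), (107, 79), (108, 57), (109, 63), (110, 73), (1
[... 1385 characters left out ...]
144, 158), (145, 169), (146, 169), (147, 168), (148, 169), (149, 167), (150, 168), (151, 168), (152, 167), (153, 167), (154, 168), (155, 168), (156, 168), (157, 168), (158, 168), (159, 168), (160, 166), (161, 168), (162, 167), (163, 168), (164, 166), (165, 168), (166, 167), (167, 131), (168, 95), (169, 95), (170, 95), (171, 98), (172, 96), (173, 98), (174, 97), (175, 97), (176, 93), (177, 119), (178, 215), (179, 237), (180, 242), (181, 242), (182, 242), (183, 243), (184, 242), (185, 208), (186, 167), (187, 164), (188, 166), (189, 166), (190, 165), (191, 166)]
110 [ 449.7 -175.7   68. ]
128 [ 467.6 -175.7   68. ]
138 [ 477.6 -175.7   68. ]
176 [ 516.7 -175.8   68. ]
185 [ 526.2 -175.8   68. ]
```

View pics/w1c.png

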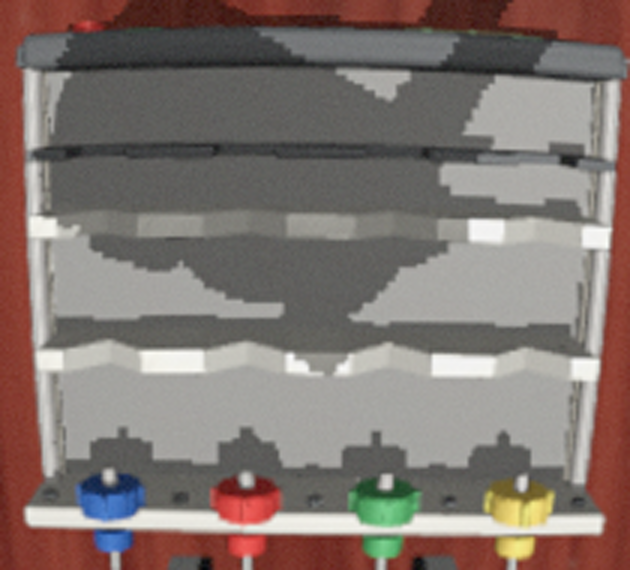

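Saddle centres are at x≈521.8 and 474.4, so the nipple tips are at x≈562 and mid-barrel goals at x≈498, with pump yaw about -0.75°. Now the cradle.

Emit:
servo_tool --deltas '[[[0.02, 0.22, 0], [0, 0, 0], 0.4], [[0.02, 0.22, 0], [0, 0, 0], 0.4], [[0.02, 0.22, 0], [0, 0, 0], 0.4], [[0.02, 0.22, 0], [0, 0, 0], 0.4], [[0.02, 0.22, 0], [0, 0, 0], 0.4], [[0.02, 0.22, 0], [0, 0, 0], 0.4], [[0.02, 0.22, 0], [0, 0, 0], 0.4], [[0.02, 0.22, 0], [0, 0, 0], 0.4]]'

```text
time_s: 3.8
eef_pos: [487.9, 178.1, 200.6]
ee_rot: [0.0, 0.001, 1.0, 0.0]
force: [0.7, -0.1, 0.3]
grip_width: 0.401
grip_force: 0.0
```

Emit:
servo_tool --deltas '[[[0, 0, 0], [0, 0, 0], 0.4], [[0, 0, 0], [0, 0, 0], 0.4]]'

```text
time_s: 4.0
eef_pos: [488.1, 176.9, 200.4]
ee_rot: [-0.0, -0.0, 1.0, -0.0]
force: [-0.1, -0.2, -0.0]
grip_width: 0.397
grip_force: 0.0
```

```bash
python3 - <<'E'
from h import *
s=telemetry.sense();im=optics.capture('wrist');cv2.imwrite('pics/w2.png',im)
print(s['eef_pos'],s['ee_rot'])
for c in HUE:
    for ce,st in blobs(im,c,25):
        P=plane(*ray('wrist',ce,s),36)
        if 60<P[1]<290 and st[4]<3000: print(c,ce.round(1),st,P.round(1))
cv2.imwrite('pics/w2c.png',cv2.resize(im[60:300,180:460],None,fx=2.5,fy=2.5,interpolation=cv2.INTER_CUBIC))
E
```

```text
[488.13781144 176.87214019 200.3997169 ] [-6.47529984e-05 -4.21901462e-04  9.99999899e-01 -1.37852091e-04]
red [358.7  88.4] [354  87  13   5  37] [394.3 219.1  36. ]
yellow [290.8 132.3] [281 122  20  26 236] [443.  145.8  36. ]
yellow [295.1 218. ] [290 213  11  12  73] [543.6 148.5  36. ]
green [246.4 131.4] [238 121  17  24 150] [440.9  96.   36. ]
blue [381.8 124.8] [373 115  18  24 202] [433.5 245.7  36. ]
blue [379.7 209.9] [376 205   9  11  81] [533.4 248.5  36. ]
```

View pics/w2c.png

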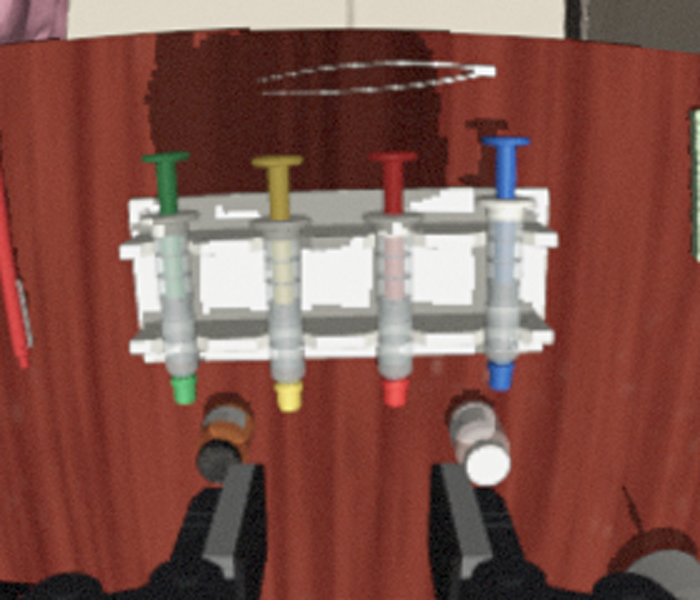

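The crop shows cradle caps at full-image pixels green (253,215), yellow (295,218), red (338,217) and blue (380,210). The two rails are at rows ~155 and ~196, and both vials are standing. Next I work out the grasp points.

```bash
python3 - <<'E'
from h import *
s=telemetry.sense()
caps={'green':(253.3,215.3),'yellow':(295.1,218),'red':(338.1,216.5),'blue':(379.7,209.9)}
im=cv2.imread('pics/w2.png');g=cv2.cvtColor(im,cv2.COLOR_BGR2GRAY)
hs=cv2.cvtColor(im,cv2.COLOR_BGR2HSV)
d=np.array([1,.027,0])
for c,uv in caps.items():
    P=plane(*ray('wrist',uv,s),36);print(c,P.round(1),'mid',(P-45*d).round(1))
for u in (270,316,362):
    print([(v,int(g[v,u]),int(hs[v,u,1])) for v in list(range(148,165))+list(range(184,206))])
for v in (150,155,160,190,195,200): print(v,plane(*ray('wrist',(316,v),s),38).round(1))
E
```

```text
green [540.8  97.4  36. ] mid [495.8  96.2  36. ]
yellow [543.9 147.6  36. ] mid [498.9 146.4  36. ]
red [541.9 198.3  36. ] mid [496.9 197.1  36. ]
blue [533.7 247.6  36. ] mid [488.7 246.4  36. ]
[(148, 164, 11), (149, 165, 15), (150, 155, 15), (151, 132, 13), (152, 111, 16), (153, 109, 19), (154, 107, 14), (155, 127, 14), (156, 208, 2), (157, 242, 0), (158, 243, 1), (159, 243, 1), (160, 242, 1), (161, 242, 1), (162, 242, 0), (163, 242, 1), (164, 242, 1), (184, 162, 14), (185, 161, 17), (186, 165, 18), (187, 153, 13), (188, 116, 15), (189, 111, 16), (190, 110, 11), (191, 108, 16), (192, 110, 18), (193, 110, 20), (194, 113, 22), (195, 150, 7), (196, 228, 1), (197, 242, 1), (198, 242, 2), (199, 239, 2), (200, 227, 6), (201, 241, 2), (202, 243, 1), (203, 215, 7), (204, 122, 78), (205, 75, 178)]
[(148, 165, 12), (149, 145, 16), (150, 118, 15), (151, 108, 16), (152, 110, 16), (153, 109, 16), (154, 124, 16), (155, 164, 17), (156, 167, 15), (157, 167, 11), (158, 188, 8), (159, 218, 2), (160, 241, 1), (161, 243, 1), (162, 242, 1), (163, 242, 1), (164, 242, 0), (184, 163, 14), (185, 165, 15
[... 364 characters left out ...]
(151, 111, 16), (152, 112, 20), (153, 146, 10), (154, 234, 0), (155, 244, 1), (156, 242, 1), (157, 241, 1), (158, 242, 1), (159, 243, 1), (160, 242, 2), (161, 242, 0), (162, 242, 1), (163, 242, 1), (164, 242, 1), (184, 161, 14), (185, 136, 13), (186, 111, 14), (187, 111, 16), (188, 109, 18), (189, 112, 16), (190, 109, 16), (191, 105, 14), (192, 125, 16), (193, 191, 3), (194, 243, 2), (195, 243, 1), (196, 242, 1), (197, 239, 2), (198, 238, 1), (199, 244, 1), (200, 242, 0), (201, 171, 20), (202, 90, 122), (203, 69, 176), (204, 70, 179), (205, 71, 169)]
150 [462.7 172.5  38. ]
155 [468.3 172.5  38. ]
160 [473.9 172.4  38. ]
190 [508.7 172.4  38. ]
195 [514.6 172.4  38. ]
200 [520.7 172.4  38. ]
```

Emit:
servo_tool --deltas '[[[-0.04, -0.152, 0], [0, 0, -0.017], 0.38], [[0, 0, 0.2], [0, 0, 0], 0.38], [[0, 0, 0.2], [0, 0, 0], 0.38], [[0, 0, 0.2], [0, 0, 0], 0.38], [[0, 0, 0], [0, 0, 0], 0.38], [[0, 0, 0], [0, 0, 0], 0.38]]' --squeeze 25

```text
time_s: 4.65
eef_pos: [497.0, 145.1, 81.6]
ee_rot: [0.0, -0.013, 1.0, -0.0]
force: [-0.1, 0.4, 0.7]
grip_width: 0.378
grip_force: 0.0
```

```bash
python3 - <<'E'
from h import *
s=telemetry.sense();im=optics.capture('wrist');print(s['eef_pos'])
cv2.imwrite('pics/w3c.png',cv2.resize(im[60:400,150:490],None,fx=1.7,fy=1.7))
E
```

```text
[497.03965144 145.09617456  81.55364222]
```

View pics/w3c.png

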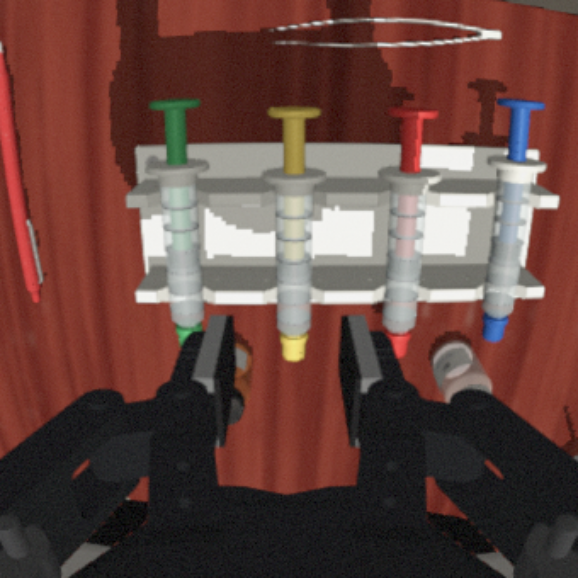

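Yellow lies slightly right of the finger centre line (crop 294 against 287), so I measure it.

```bash
cat >> h.py <<'E'
def syr(c):
    s=telemetry.sense();im=optics.capture('wrist')
    print(s['eef_pos'].round(1),s['ee_rot'].round(4),s['grip_width'].round(3))
    for ce,st in blobs(im,c,30,150):
        P=plane(*ray('wrist',ce,s),36)
        if 60<P[1]<290 and st[4]<3000: print(c,ce.round(1),st[2:],P.round(1))
    return im,s
E
python3 -c "
from h import *
syr('yellow')"
```

```text
Traceback (most recent call last):
  File "h.py", line 22, in syr
    print(s['eef_pos'].round(1),s['ee_rot'].round(4),s['grip_width'].round(3))
                                                     ^^^^^^^^^^^^^^^^^^^^^
AttributeError: 'float' object has no attribute 'round'
```

```bash
sed -i "s/s\['grip_width'\].round(3)/round(s['grip_width'],3)/" h.py
python3 -c "
from h import *
syr('yellow')"
```

```text
[497.8 145.6  82.8] [ 1.900e-03 -1.330e-02  9.999e-01  1.000e-04] 0.382
yellow [316.7 133.7] [ 21  38 141] [440.7 142.1  36. ]
yellow [330.1 129.8] [13 22 57] [437.6 151.5  36. ]
```

```bash
python3 -c "
from h import *
s=telemetry.sense();print(s['eef_pos'])
for uv in ((323.1,212),(322.6,264.7),(323.4,145)): print(plane(*ray('wrist',uv,s),36).round(1))"
```

```text
[497.72956701 145.70967105  82.69992742]
[499.9 148.6  36. ]
[546.7 149.8  36. ]
[448.6 147.2  36. ]
```

Emit:
servo_tool --deltas '[[[0, 0.012, 0.1], [0, 0, 0], 0.38], [[0, 0, 0.12], [0, 0, 0], 0.38], [[0, 0, 0.1], [0, 0, 0], 0.38], [[0, 0, 0], [0, 0, 0], 0.38], [[0, 0, 0], [0, 0, 0], 0.15], [[0, 0, 0], [0, 0, 0], 0.1], [[0, 0, 0], [0, 0, 0], 0.1], [[0, 0, 0], [0, 0, 0], 0.1]]' --squeeze 25

```text
time_s: 5.6
eef_pos: [496.7, 148.4, 17.3]
ee_rot: [0.001, -0.014, 1.0, 0.0]
force: [-0.5, -1.1, -0.6]
grip_width: 0.103
grip_force: 0.0
```

```bash
python3 - <<'E'
from h import *
im=optics.capture('wrist');s=telemetry.sense();print(s['grip_width'],s['grip_force'],s['eef_pos'])
cv2.imwrite('pics/w4c.png',cv2.resize(im[60:400,150:490],None,fx=1.7,fy=1.7))
E
```

```text
0.10309805065121085 0.0 [496.62073129 148.35649577  17.0621424 ]
```

View pics/w4c.png

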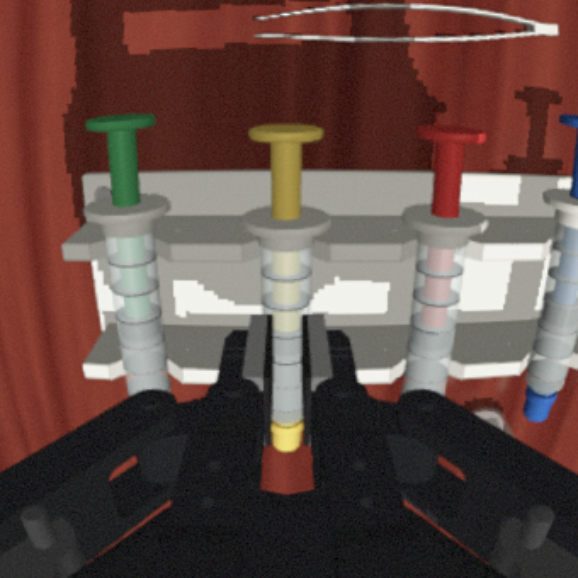

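Yellow (286,350) is centred between the pads, which are nearly but not quite touching it, so I close fully.

Emit:
servo_tool --deltas '[[[0, 0, 0], [0, 0, 0], 0], [[0, 0, 0], [0, 0, 0], 0], [[0, 0, 0], [0, 0, 0], 0]]' --squeeze 25

```text
time_s: 5.95
eef_pos: [496.3, 148.3, 16.5]
ee_rot: [-0.0, -0.014, 1.0, 0.0]
force: [-0.0, 0.5, 0.1]
grip_width: 0.0
grip_force: 0.0
```

```bash
python3 - <<'E'
from h import *
im=optics.capture('wrist');s=telemetry.sense();print(s['grip_width'],s['grip_force'],s['eef_pos'])
im2=optics.capture('scene')
a=cv2.resize(im[150:330,220:420],(556,500));b=cv2.resize(im2[220:320,220:340],(240,200),interpolation=cv2.INTER_CUBIC)
o=np.zeros((500,796,3),np.uint8);o[:,:556]=a;o[:200,556:]=b
cv2.imwrite('pics/w5c.png',o)
E
```

```text
0.003461711152379724 0.0 [496.28403686 148.32587406  16.45725937]
```

View pics/w5c.png

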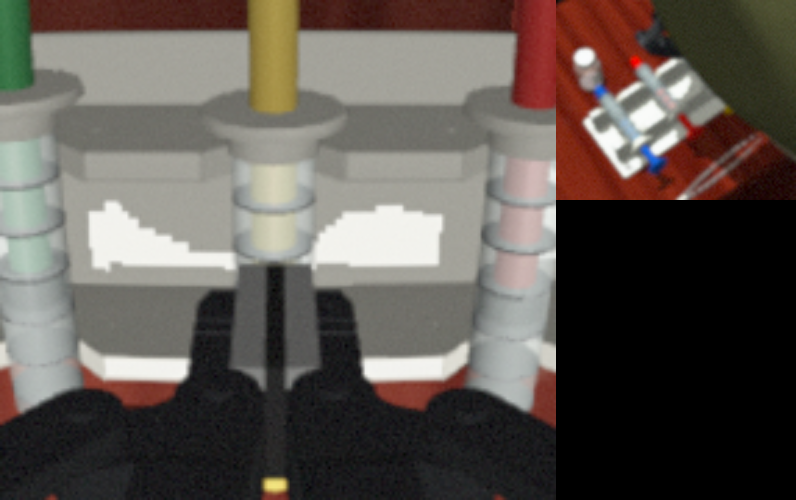

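```bash
python3 - <<'E'
from h import *
k=optics.camera_model('wrist');M=np.linalg.inv(k['mount']);f=200/np.tan(np.radians(k['vfov']/2))
def px(p):
    c=M@np.array([*p,1]);t=np.arctan2(np.hypot(c[0],c[1]),c[2]);r=np.hypot(c[0],c[1])
    return (k['cx']+f*t*c[0]/r,k['cy']+f*t*c[1]/r)
for z in (0,-10,-19,-30,-40):
    print(z,[np.round(px((x,y,z)),1) for x in(11,-11) for y in(3,11)])
E
```

```text
0 [array([324.5, 219.7]), array([337.6, 219.7]), array([324.2, 251.6]), array([336.8, 251.5])]
-10 [array([324.8, 226.4]), array([338.6, 226.4]), array([324.4, 259.4]), array([337.6, 259.4])]
-19 [array([325.1, 233. ]), array([339.6, 233. ]), array([324.7, 267.1]), array([338.4, 267. ])]
-30 [array([325.5, 242. ]), array([340.9, 241.9]), array([325. , 277.4]), array([339.6, 277.3])]
-40 [array([325.9, 251.2]), array([342.2, 251.1]), array([325.4, 287.8]), array([340.7, 287.7])]
```

```bash
python3 - <<'E'
from h import *
s=telemetry.sense()
for uvs in [((121,123),(286,133),(451,135)),((128,215),(286,222),(442,219))]:
    for uv in uvs: print(plane(*ray('wrist',(150+uv[0]/1.7,60+uv[1]/1.7),s),36).round(1))
E
```

```text
[430.7  95.9  36. ]
[433.4 145.8  36. ]
[431.6 195.8  36. ]
[459.8  96.8  36. ]
[460.8 146.6  36. ]
[458.3 195.7  36. ]
```

The spacing confirms the pose reading. The pad tips appear about 30 mm behind the stated TCP (edge at v≈245, expected 220), so the pads closed above the barrel. I'll reopen and go lower in guarded steps.

Emit:
servo_tool --deltas '[[[0, 0, 0], [0, 0, 0], 0.38], [[0, 0, 0], [0, 0, 0], 0.38], [[0, 0, 0], [0, 0, 0], 0.38], [[0, 0, 0.05], [0, 0, 0], 0.38], [[0, 0, 0], [0, 0, 0], 0.38]]'

```text
time_s: 6.55
eef_pos: [495.4, 148.3, 5.1]
ee_rot: [-0.001, -0.014, 1.0, -0.0]
force: [0.5, -0.4, 0.2]
grip_width: 0.382
grip_force: 0.0
```

Emit:
servo_tool --deltas '[[[0, 0, 0.04], [0, 0, 0], 0.38], [[0, 0, 0.03], [0, 0, 0], 0.38], [[0, 0, 0], [0, 0, 0], 0.38]]'

```text
time_s: 6.85
eef_pos: [495.6, 148.3, -8.6]
ee_rot: [-0.001, -0.014, 1.0, -0.0]
force: [0.3, 0.5, -0.2]
grip_width: 0.383
grip_force: 0.0
```

```bash
python3 - <<'E'
from h import *
im=optics.capture('wrist');s=telemetry.sense();print(s['grip_width'],s['force'],s['eef_pos'])
cv2.imwrite('pics/w6c.png',cv2.resize(im[130:330,200:440],None,fx=2.5,fy=2.5))
E
```

```text
0.37763337064499597 [-0.05565711 -0.58273836 -0.53219627] [495.96816725 148.32373574  -8.03530308]
```

View pics/w6c.png

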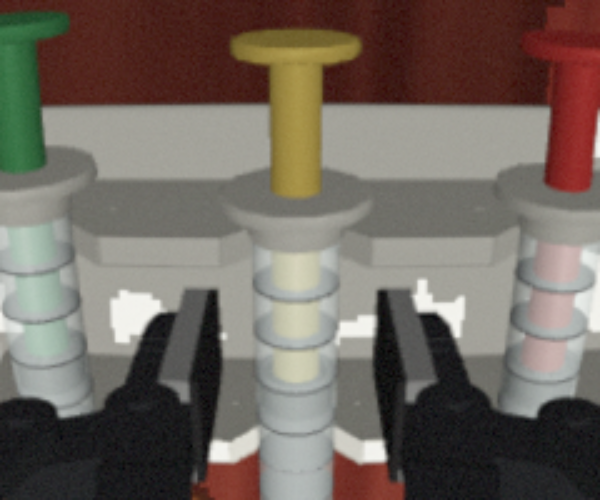

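The pads now straddle the yellow barrel (297,400) with no contact force. Close.

Emit:
servo_tool --deltas '[[[0, 0, 0.015], [0, 0, 0], 0.38], [[0, 0, 0], [0, 0, 0], 0], [[0, 0, 0], [0, 0, 0], 0], [[0, 0, 0], [0, 0, 0], 0], [[0, 0, 0], [0, 0, 0], 0]]' --squeeze 25

```text
time_s: 7.4
eef_pos: [496.3, 148.2, -10.4]
ee_rot: [0.0, -0.014, 1.0, -0.0]
force: [-1.1, -2.8, -0.1]
grip_width: 0.174
grip_force: 25.4
```

Emit:
servo_tool --deltas '[[[0, 0, -0.05], [0, 0, 0], 0], [[0, 0, -0.15], [0, 0, 0], 0], [[0, 0, -0.2], [0, 0, 0], 0], [[0, 0, -0.05], [0, 0, 0.026], 0], [[-0.007, -0.15, 0], [0, 0, 0], 0], [[-0.007, -0.2, 0], [0, 0, 0], 0], [[0, -0.2, 0], [0, 0, 0], 0], [[0, -0.2, 0], [0, 0, 0], 0]]'

```text
time_s: 8.2
eef_pos: [497.1, -2.9, 80.4]
ee_rot: [0.001, 0.006, 1.0, 0.0]
force: [0.9, 0.2, -1.8]
grip_width: 0.178
grip_force: 25.4
```

Emit:
servo_tool --deltas '[[[0, -0.2, 0], [0, 0, 0], 0], [[0, -0.17, 0], [0, 0, 0], 0], [[0, -0.117, 0], [0, 0, 0], 0], [[0, 0, 0], [0, 0, 0], 0], [[0, 0, 0], [0, 0, 0], 0]]'

```text
time_s: 8.7
eef_pos: [495.9, -98.9, 79.9]
ee_rot: [0.0, 0.007, 1.0, 0.0]
force: [-0.3, 0.3, -0.2]
grip_width: 0.172
grip_force: 25.4
```

```bash
python3 - <<'E'
from h import *
im=optics.capture('wrist');s=telemetry.sense();print(s['grip_width'],s['grip_force'],s['force'],s['eef_pos'],s['ee_rot'].round(4))
cv2.imwrite('pics/w7c.png',cv2.resize(im[40:340,200:460],(650,600)))
E
```

```text
0.17415714650137767 25.396420061588287 [-0.8257924  -0.45486945 -0.71309249] [495.87621209 -98.33725161  79.84154459] [1.0e-04 6.4e-03 1.0e+00 1.0e-04]
```

View pics/w7c.png

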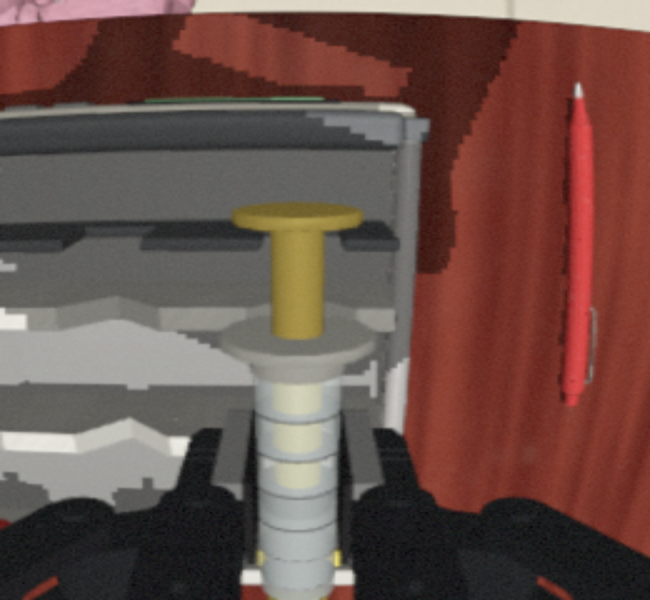

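Yellow is held level; the plunger notch spans crop columns 262–342 and the flange is at (298,340). I check the lateral and axial offsets.

```bash
python3 - <<'E'
from h import *
s=telemetry.sense();print(s['eef_pos'])
p=lambda u,v,z:plane(*ray('wrist',(200+u/2.5,40+v/2),s),z).round(1)
print('notch',p(262,237,69),p(342,237,69),'peak left saddle',p(118,435,68),p(118,300,68))
print('flange L/R',p(222,340,126),p(375,340,126),'thumb L/R',p(232,215,126),p(362,215,126))
E
```

```text
[495.87621209 -98.33725161  79.84154459]
notch [ 449.3 -106.7   69. ] [449.5 -87.3  69. ] peak left saddle [ 518.2 -149.1   68. ] [ 469.  -144.2   68. ]
flange L/R [ 460.8 -111.7  126. ] [461.2 -84.6 126. ] thumb L/R [ 433.1 -108.9  126. ] [433.4 -87.3 126. ]
```

Emit:
servo_tool --deltas '[[[0, 0.004, 0.12], [0, 0, 0], 0], [[0, 0, 0.1], [0, 0, 0], 0], [[0, 0, 0.04], [0, 0, 0], 0], [[0, 0, 0.02], [0, 0, 0], 0], [[0, 0, 0.01], [0, 0, 0], 0], [[0, 0, 0], [0, 0, 0], 0], [[0, 0, 0], [0, 0, 0], 0]]'

```text
time_s: 9.45
eef_pos: [496.3, -98.3, 22.1]
ee_rot: [0.001, 0.007, 1.0, -0.0]
force: [0.6, -0.1, -0.7]
grip_width: 0.177
grip_force: 25.4
```

Emit:
servo_tool --deltas '[[[0, 0, 0.005], [0, 0, 0], 0], [[0, 0, 0.005], [0, 0, 0], 0], [[0, 0, 0], [0, 0, 0], 0]]'

```text
time_s: 9.75
eef_pos: [496.0, -98.3, 19.7]
ee_rot: [0.0, 0.007, 1.0, -0.0]
force: [-0.1, 1.2, 2.0]
grip_width: 0.176
grip_force: 25.6
```

Emit:
servo_tool --deltas '[[[0, 0, 0.004], [0, 0, 0], 0], [[0, 0, 0], [0, 0, 0], 0]]'

```text
time_s: 9.95
eef_pos: [496.1, -98.2, 19.4]
ee_rot: [0.0, 0.007, 1.0, -0.0]
force: [-2.4, 2.1, 8.9]
grip_width: 0.177
grip_force: 26.2
```

Seated in the saddle. Release and lift.

Emit:
servo_tool --deltas '[[[0, 0, -0.003], [0, 0, 0], 0.22], [[0, 0, 0], [0, 0, 0], 0.3], [[0, 0, 0], [0, 0, 0], 0.38], [[0, 0, 0], [0, 0, 0], 0.38], [[0, 0, -0.1], [0, 0, 0], 0.38], [[0, 0, -0.2], [0, 0, 0], 0.38], [[0, 0, -0.1], [0, 0, 0], 0.38], [[0, 0, 0], [0, 0, 0], 0.38]]'

```text
time_s: 10.75
eef_pos: [497.3, -98.9, 101.9]
ee_rot: [0.002, 0.007, 1.0, -0.001]
force: [-0.4, -1.5, 0.5]
grip_width: 0.38
grip_force: 0.0
```

```bash
python3 - <<'E'
from h import *
im=optics.capture('wrist');s=telemetry.sense();print(s['grip_width'],s['force'],s['eef_pos'])
cv2.imwrite('pics/w8c.png',cv2.resize(im[60:300,200:460],(780,600)))
E
```

```text
0.3816682507037805 [ 0.08730562 -0.16507989 -0.27877163] [496.28798567 -98.47248409  99.96139976]
```

View pics/w8c.png

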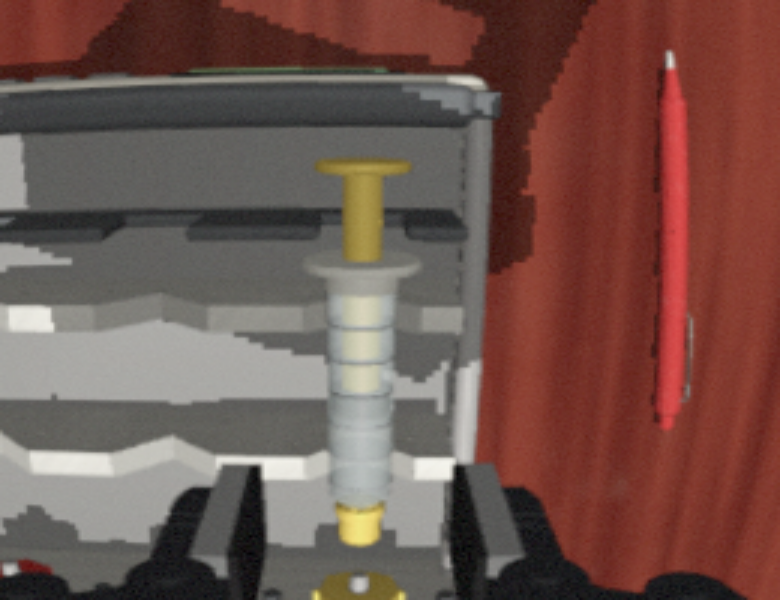

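Yellow is seated: barrel (360,400) in both saddles, flange in the slot at (362,265), cap towards the yellow fitting. Next is green.

Emit:
servo_tool --deltas '[[[0, 0.1, 0], [0, 0, -0.026], 0.38], [[-0.004, 0.18, 0], [0, 0, 0], 0.38], [[-0.004, 0.2, 0], [0, 0, 0], 0.38], [[-0.004, 0.2, 0], [0, 0, 0], 0.38], [[-0.004, 0.2, 0], [0, 0, 0], 0.38], [[-0.004, 0.103, 0], [0, 0, 0], 0.38], [[0, 0, 0.15], [0, 0, 0], 0.38], [[0, 0, 0.1], [0, 0, 0], 0.38]]'

```text
time_s: 11.6
eef_pos: [493.9, 99.1, 46.7]
ee_rot: [-0.001, -0.015, 1.0, 0.0]
force: [0.0, -0.8, 0.8]
grip_width: 0.376
grip_force: 0.0
```

Emit:
servo_tool --deltas '[[[0, 0, 0], [0, 0, 0], 0.38], [[0, 0, 0], [0, 0, 0], 0.38], [[0, 0, 0], [0, 0, 0], 0.38]]'

```text
time_s: 11.9
eef_pos: [495.7, 98.2, 50.0]
ee_rot: [0.001, -0.014, 1.0, -0.0]
force: [-0.1, 0.1, -0.2]
grip_width: 0.377
grip_force: 0.0
```

```bash
python3 -c "
from h import *
im,s=syr('green');cv2.imwrite('pics/g.png',im)"
```

```text
[495.7  98.2  50. ] [ 5.000e-04 -1.370e-02  9.999e-01 -0.000e+00] 0.377
```

```bash
sed -i 's/blobs(im,c,30,150)/blobs(im,c,30,100,40)/' h.py; python3 -c "
from h import *
s=telemetry.sense();im=cv2.imread('pics/g.png')
for ce,st in blobs(im,'green',20,90,30): print(ce,st,plane(*ray('wrist',ce,s),36).round(1))"
```

```text
[318.20694259 143.21361816] [300 125  37  45 749] [440.4  95.8  36. ]
[318.66367713 283.98654709] [310 276  18  17 223] [541.6  99.   36. ]
[ 50.16990291 305.67718447] [ 38 292  24  31 412] [ 611.  -199.1   36. ]
```

Emit:
servo_tool --deltas '[[[0, -0.002, 0.12], [0, 0, 0], 0.38], [[0, 0, 0.1], [0, 0, 0], 0.38], [[0, 0, 0.06], [0, 0, 0], 0.38], [[0, 0, 0.022], [0, 0, 0], 0.38], [[0, 0, 0], [0, 0, 0], 0.38], [[0, 0, 0], [0, 0, 0], 0.2], [[0, 0, 0], [0, 0, 0], 0], [[0, 0, 0], [0, 0, 0], 0]]'

```text
time_s: 12.75
eef_pos: [495.9, 98.0, -10.3]
ee_rot: [0.001, -0.014, 1.0, -0.0]
force: [-0.2, 0.3, 4.0]
grip_width: 0.174
grip_force: 25.8
```

Emit:
servo_tool --deltas '[[[0, 0, 0], [0, 0, 0], 0], [[0, 0, 0], [0, 0, 0], 0]]'

```text
time_s: 12.95
eef_pos: [495.9, 98.0, -10.3]
ee_rot: [0.001, -0.014, 1.0, -0.0]
force: [-0.7, -0.3, 6.7]
grip_width: 0.176
grip_force: 26.0
```

Emit:
servo_tool --deltas '[[[0, 0, -0.05], [0, 0, 0], 0], [[0, 0, -0.15], [0, 0, 0], 0], [[0, 0, -0.2], [0, 0, 0], 0], [[0, 0, -0.05], [0, 0, 0.026], 0], [[-0.007, -0.15, 0], [0, 0, 0], 0], [[-0.008, -0.2, 0], [0, 0, 0], 0], [[-0.008, -0.2, 0], [0, 0, 0], 0], [[-0.008, -0.2, 0], [0, 0, 0], 0]]'

```text
time_s: 13.75
eef_pos: [499.2, -53.5, 79.5]
ee_rot: [0.0, 0.006, 1.0, -0.0]
force: [-0.3, -0.2, -0.9]
grip_width: 0.178
grip_force: 25.5
```

Emit:
servo_tool --deltas '[[[0, -0.2, 0], [0, 0, 0], 0], [[0, -0.17, 0], [0, 0, 0], 0], [[0, -0.111, 0], [0, 0, 0], 0], [[0, 0, 0], [0, 0, 0], 0], [[0, 0, 0], [0, 0, 0], 0], [[0, 0, 0], [0, 0, 0], 0]]'

```text
time_s: 14.35
eef_pos: [498.1, -147.3, 79.1]
ee_rot: [-0.0, 0.006, 1.0, 0.0]
force: [0.1, -0.2, -1.0]
grip_width: 0.174
grip_force: 25.5
```

```bash
cat >> h.py <<'E'
def held(c):
    s=telemetry.sense();im=optics.capture('wrist');print(s['eef_pos'].round(1),s['grip_force'])
    for ce,st in blobs(im,c,60,90,30):
        if 280<ce[0]<360 and ce[1]<260 and st[4]<3000:
            a,b=[plane(*ray('wrist',p,s),s['eef_pos'][2]+46.4) for p in ((ce[0],st[1]),(ce[0],st[1]+st[3]))]
            print('plunger',ce.round(1),st,'thumb far',a.round(1),'flange rear',b.round(1),'mid est',(b+[38,0,0]).round(1))
E
python3 -c "
from h import *
held('green')"
```

```text
[ 498.1 -147.3   79.1] 25.484055876731873
plunger [318.6 163.3] [ 293  136   52   67 1677] thumb far [ 430.7 -147.2  125.5] flange rear [ 459.9 -147.5  125.5] mid est [ 497.9 -147.5  125.5]
```

Emit:
servo_tool --deltas '[[[0, -0.005, 0.12], [0, 0, 0], 0], [[0, 0, 0.1], [0, 0, 0], 0], [[0, 0, 0.04], [0, 0, 0], 0], [[0, 0, 0.02], [0, 0, 0], 0], [[0, 0, 0.005], [0, 0, 0], 0], [[0, 0, 0], [0, 0, 0], 0], [[0, 0, 0.005], [0, 0, 0], 0], [[0, 0, 0], [0, 0, 0], 0]]'

```text
time_s: 15.2
eef_pos: [498.4, -149.4, 21.3]
ee_rot: [0.0, 0.007, 1.0, -0.0]
force: [-0.0, -0.1, -0.6]
grip_width: 0.174
grip_force: 25.5
```

Emit:
servo_tool --deltas '[[[0, 0, 0.005], [0, 0, 0], 0], [[0, 0, 0], [0, 0, 0], 0]]'

```text
time_s: 15.4
eef_pos: [498.5, -149.3, 20.8]
ee_rot: [0.0, 0.007, 1.0, -0.0]
force: [-1.3, 3.1, 7.4]
grip_width: 0.179
grip_force: 26.2
```

Emit:
servo_tool --deltas '[[[0, 0.005, 0], [0, 0, 0], 0], [[0, 0, 0.003], [0, 0, 0], 0], [[0, 0, 0], [0, 0, 0], 0]]'

```text
time_s: 15.7
eef_pos: [498.4, -148.3, 19.8]
ee_rot: [0.0, 0.007, 1.0, -0.0]
force: [-1.5, 1.3, 6.5]
grip_width: 0.176
grip_force: 26.1
```

Seated. Release, lift, then go to red in the cradle.

Emit:
servo_tool --deltas '[[[0, 0, -0.001], [0, 0, 0], 0.22], [[0, 0, 0], [0, 0, 0], 0.3], [[0, 0, 0], [0, 0, 0], 0.38], [[0, 0, 0], [0, 0, 0], 0.38], [[0, 0, -0.1], [0, 0, 0], 0.38], [[0, 0, -0.2], [0, 0, 0], 0.38], [[0, 0, -0.1], [0, 0, 0], 0.38], [[0, 0, 0], [0, 0, 0], 0.38]]'

```text
time_s: 16.5
eef_pos: [499.6, -149.0, 102.1]
ee_rot: [0.002, 0.007, 1.0, -0.001]
force: [1.2, 0.3, 0.2]
grip_width: 0.378
grip_force: 0.0
```

```bash
python3 -c "
from h import *
s=telemetry.sense();im=optics.capture('wrist');print(s['eef_pos']);cv2.imwrite('pics/w9.png',im)
for c in ('green','yellow'):
  for ce,st in blobs(im,c,40,90,30):
    if st[4]<3000: print(c,ce.round(1),plane(*ray('wrist',ce,s),66).round(1))"
```

```text
[ 499.56128342 -149.00634977  102.12793071]
green [320.6 136.9] [ 443.2 -147.7   66. ]
green [319.5 266.4] [ 543.9 -149.5   66. ]
green [319.3 301.5] [ 579.2 -150.1   66. ]
yellow [392.9 137.7] [443.6 -97.8  66. ]
yellow [384.5 263.9] [543.1 -97.8  66. ]
```

Emit:
servo_tool --deltas '[[[0, 0.1, 0], [0, 0, -0.026], 0.38], [[-0.003, 0.2, 0], [0, 0, 0], 0.38], [[-0.003, 0.2, 0], [0, 0, 0], 0.38], [[-0.004, 0.2, 0], [0, 0, 0], 0.38], [[-0.003, 0.2, 0], [0, 0, 0], 0.38], [[-0.003, 0.2, 0], [0, 0, 0], 0.38], [[-0.003, 0.2, 0], [0, 0, 0], 0.38], [[-0.003, 0.2, 0], [0, 0, 0], 0.38]]'

```text
time_s: 17.35
eef_pos: [494.1, 153.3, 98.0]
ee_rot: [-0.001, -0.014, 1.0, -0.0]
force: [0.6, -0.4, 0.6]
grip_width: 0.379
grip_force: 0.0
```

Emit:
servo_tool --deltas '[[[0, 0.15, 0], [0, 0, 0], 0.38], [[0, 0.083, 0], [0, 0, 0], 0.38], [[0, 0, 0.15], [0, 0, 0], 0.38], [[0, 0, 0.1], [0, 0, 0], 0.38], [[0, 0, 0], [0, 0, 0], 0.38], [[0, 0, 0], [0, 0, 0], 0.38], [[0, 0, 0], [0, 0, 0], 0.38]]'

```text
time_s: 18.05
eef_pos: [494.3, 198.2, 50.2]
ee_rot: [0.001, -0.014, 1.0, 0.0]
force: [-1.0, 0.5, 0.3]
grip_width: 0.382
grip_force: 0.0
```

```bash
python3 -c "
from h import *
s=telemetry.sense();im=optics.capture('wrist');print(s['eef_pos'])
h=cv2.cvtColor(im,cv2.COLOR_BGR2HSV);print('thumb/rod rows hsv',[h[v,319].tolist() for v in (150,160,165,280,285,290)])
m=cv2.inRange(h,(0,215,90),(6,255,255))|cv2.inRange(h,(174,215,90),(180,255,255));n,l,st,ce=cv2.connectedComponentsWithStats(m)
for i in range(1,n):
  if st[i,4]>25: print(ce[i].round(1),st[i],plane(*ray('wrist',ce[i],s),36).round(1))"
```

```text
[494.33738977 198.24797247  50.23327457]
thumb/rod rows hsv [[1, 186, 144], [1, 182, 146], [2, 183, 146], [1, 108, 170], [1, 169, 223], [1, 170, 223]]
```

Emit:
servo_tool --deltas '[[[0, 0, 0.12], [0, 0, 0], 0.38], [[0, 0, 0.1], [0, 0, 0], 0.38], [[0, 0, 0.06], [0, 0, 0], 0.38], [[0, 0, 0.02], [0, 0, 0], 0.38], [[0, 0, 0], [0, 0, 0], 0.38], [[0, 0, 0], [0, 0, 0], 0.2], [[0, 0, 0], [0, 0, 0], 0], [[0, 0, 0], [0, 0, 0], 0]]'

```text
time_s: 18.9
eef_pos: [494.5, 198.1, -9.6]
ee_rot: [0.001, -0.014, 1.0, -0.0]
force: [-1.0, -3.6, 5.3]
grip_width: 0.178
grip_force: 25.8
```

Emit:
servo_tool --deltas '[[[0, 0, 0], [0, 0, 0], 0], [[0, 0, 0], [0, 0, 0], 0]]'

```text
time_s: 19.1
eef_pos: [494.5, 198.1, -9.6]
ee_rot: [0.001, -0.014, 1.0, -0.0]
force: [-0.0, -3.0, 5.5]
grip_width: 0.176
grip_force: 25.9
```

Emit:
servo_tool --deltas '[[[0, 0, -0.05], [0, 0, 0], 0], [[0, 0, -0.15], [0, 0, 0], 0], [[0, 0, -0.2], [0, 0, 0], 0], [[0, 0, -0.05], [0, 0, 0.026], 0], [[-0.005, -0.15, 0], [0, 0, 0], 0], [[-0.005, -0.2, 0], [0, 0, 0], 0], [[-0.005, -0.2, 0], [0, 0, 0], 0], [[-0.005, -0.2, 0], [0, 0, 0], 0]]'

```text
time_s: 19.9
eef_pos: [495.7, 47.1, 80.2]
ee_rot: [0.0, 0.006, 1.0, 0.0]
force: [0.6, 0.2, -1.6]
grip_width: 0.174
grip_force: 25.3
```

Emit:
servo_tool --deltas '[[[-0.005, -0.2, 0], [0, 0, 0], 0], [[-0.005, -0.2, 0], [0, 0, 0], 0], [[-0.005, -0.2, 0], [0, 0, 0], 0], [[0, -0.2, 0], [0, 0, 0], 0], [[0, -0.2, 0], [0, 0, 0], 0], [[0, -0.15, 0], [0, 0, 0], 0], [[0, -0.082, 0], [0, 0, 0], 0], [[0, 0, 0], [0, 0, 0], 0]]'

```text
time_s: 20.7
eef_pos: [495.6, -199.4, 79.7]
ee_rot: [0.0, 0.008, 1.0, -0.0]
force: [-0.1, 0.7, -1.1]
grip_width: 0.178
grip_force: 25.3
```

Emit:
servo_tool --deltas '[[[0, 0, 0], [0, 0, 0], 0], [[0, 0, 0], [0, 0, 0], 0]]'

```text
time_s: 20.9
eef_pos: [495.7, -196.8, 79.6]
ee_rot: [-0.0, 0.006, 1.0, 0.0]
force: [-0.3, 0.5, -0.5]
grip_width: 0.173
grip_force: 25.3
```

```bash
python3 -c "
from h import *
held('red')"
```

```text
[ 495.7 -196.8   79.6] 25.34101814031601
plunger [318.5 167.7] [ 292  140   54   68 1791] thumb far [ 429.9 -196.7  126. ] flange rear [ 459.8 -197.   126. ] mid est [ 497.8 -197.   126. ]
```

Emit:
servo_tool --deltas '[[[0, 0, 0.12], [0, 0, 0], 0], [[0, 0, 0.1], [0, 0, 0], 0], [[0, 0, 0.04], [0, 0, 0], 0], [[0, 0, 0.02], [0, 0, 0], 0], [[0, 0, 0], [0, 0, 0], 0], [[0, 0, 0], [0, 0, 0], 0], [[0, 0, 0.005], [0, 0, 0], 0], [[0, 0, 0], [0, 0, 0], 0]]'

```text
time_s: 21.75
eef_pos: [495.8, -198.3, 22.9]
ee_rot: [0.0, 0.007, 1.0, -0.0]
force: [-0.6, 0.2, -0.4]
grip_width: 0.176
grip_force: 25.3
```

Emit:
servo_tool --deltas '[[[0, 0, 0.005], [0, 0, 0], 0], [[0, 0, 0.005], [0, 0, 0], 0], [[0, 0, 0], [0, 0, 0], 0]]'

```text
time_s: 22.05
eef_pos: [495.7, -198.2, 20.6]
ee_rot: [0.0, 0.007, 1.0, -0.0]
force: [-1.3, 0.8, 1.2]
grip_width: 0.174
grip_force: 25.5
```

Emit:
servo_tool --deltas '[[[0, 0, 0.004], [0, 0, 0], 0], [[0, 0, 0], [0, 0, 0], 0]]'

```text
time_s: 22.25
eef_pos: [495.8, -198.2, 20.5]
ee_rot: [0.0, 0.007, 1.0, -0.0]
force: [-2.6, 1.7, 7.4]
grip_width: 0.175
grip_force: 26.2
```

Emit:
servo_tool --deltas '[[[0, 0, -0.003], [0, 0, 0], 0.22], [[0, 0, 0], [0, 0, 0], 0.3], [[0, 0, 0], [0, 0, 0], 0.38], [[0, 0, 0], [0, 0, 0], 0.38], [[0, 0, -0.1], [0, 0, 0], 0.38], [[0, 0, -0.2], [0, 0, 0], 0.38], [[0, 0, -0.1], [0, 0, 0], 0.38], [[0, 0, 0], [0, 0, 0], 0.38]]'

```text
time_s: 23.05
eef_pos: [496.9, -199.0, 103.0]
ee_rot: [0.002, 0.007, 1.0, -0.002]
force: [-0.4, 0.0, -0.2]
grip_width: 0.381
grip_force: 0.0
```

```bash
python3 -c "
from h import *
s=telemetry.sense();im=optics.capture('wrist');print(s['eef_pos']);cv2.imwrite('pics/w10.png',im)
for c in ('red','green'):
  for ce,st in blobs(im,c,40,130,30):
    if st[4]<3000: print(c,ce.round(1),plane(*ray('wrist',ce,s),66).round(1))"
```

```text
[ 496.9048669  -198.98592052  102.97373624]
red [ 3.9 22.5] [ 288.8 -523.3   66. ]
red [320.6 139.6] [ 442.6 -197.7   66. ]
red [319.5 268.4] [ 543.7 -199.6   66. ]
green [391.1 142.2] [ 444.3 -148.7   66. ]
```

Emit:
servo_tool --deltas '[[[0, 0.1, 0], [0, 0, -0.026], 0.38], [[-0.004, 0.2, 0], [0, 0, 0], 0.38], [[-0.004, 0.2, 0], [0, 0, 0], 0.38], [[-0.004, 0.2, 0], [0, 0, 0], 0.38], [[-0.004, 0.2, 0], [0, 0, 0], 0.38], [[-0.004, 0.2, 0], [0, 0, 0], 0.38], [[-0.003, 0.2, 0], [0, 0, 0], 0.38], [[-0.003, 0.2, 0], [0, 0, 0], 0.38]]'

```text
time_s: 23.9
eef_pos: [492.4, 103.5, 98.9]
ee_rot: [-0.001, -0.014, 1.0, 0.0]
force: [0.6, -0.0, 0.5]
grip_width: 0.38
grip_force: 0.0
```

Emit:
servo_tool --deltas '[[[0, 0.2, 0], [0, 0, 0], 0.38], [[0, 0.2, 0], [0, 0, 0], 0.38], [[0, 0.2, 0], [0, 0, 0], 0.38], [[0, 0.133, 0], [0, 0, 0], 0.38], [[0, 0, 0.15], [0, 0, 0], 0.38], [[0, 0, 0.1], [0, 0, 0], 0.38], [[0, 0, 0], [0, 0, 0], 0.38], [[0, 0, 0], [0, 0, 0], 0.38]]'

```text
time_s: 24.7
eef_pos: [489.0, 248.2, 49.9]
ee_rot: [-0.001, -0.014, 1.0, -0.0]
force: [0.1, 0.9, 0.5]
grip_width: 0.378
grip_force: 0.0
```

```bash
python3 -c "
from h import *
im,s=syr('blue')"
```

```text
[489.  248.2  49.9] [-7.000e-04 -1.370e-02  9.999e-01 -2.000e-04] 0.378
blue [317.8 142.8] [ 35  46 752] [433.4 245.6  36. ]
blue [318.1 283.8] [ 17  17 224] [534.4 248.6  36. ]
```

Emit:
servo_tool --deltas '[[[0, -0.002, 0.12], [0, 0, 0], 0.38], [[0, 0, 0.1], [0, 0, 0], 0.38], [[0, 0, 0.06], [0, 0, 0], 0.38], [[0, 0, 0.02], [0, 0, 0], 0.38], [[0, 0, 0], [0, 0, 0], 0.38], [[0, 0, 0], [0, 0, 0], 0.2], [[0, 0, 0], [0, 0, 0], 0], [[0, 0, 0], [0, 0, 0], 0]]'

```text
time_s: 25.55
eef_pos: [490.0, 248.0, -8.7]
ee_rot: [0.001, -0.014, 1.0, 0.0]
force: [-0.1, -2.2, 6.1]
grip_width: 0.172
grip_force: 25.9
```

Emit:
servo_tool --deltas '[[[0, 0, 0], [0, 0, 0], 0], [[0, 0, 0], [0, 0, 0], 0]]'

```text
time_s: 25.75
eef_pos: [490.0, 248.0, -8.7]
ee_rot: [0.001, -0.014, 1.0, 0.0]
force: [-0.5, -2.4, 6.2]
grip_width: 0.177
grip_force: 25.9
```

Emit:
servo_tool --deltas '[[[0, 0, -0.05], [0, 0, 0], 0], [[0, 0, -0.15], [0, 0, 0], 0], [[0, 0, -0.2], [0, 0, 0], 0], [[0, 0, -0.05], [0, 0, 0.026], 0], [[-0.007, -0.15, 0], [0, 0, 0], 0], [[-0.007, -0.2, 0], [0, 0, 0], 0], [[-0.007, -0.2, 0], [0, 0, 0], 0], [[-0.007, -0.2, 0], [0, 0, 0], 0]]'

```text
time_s: 26.55
eef_pos: [492.7, 96.8, 81.0]
ee_rot: [0.0, 0.006, 1.0, 0.0]
force: [0.6, 0.6, -0.5]
grip_width: 0.177
grip_force: 25.4
```

Emit:
servo_tool --deltas '[[[-0.007, -0.2, 0], [0, 0, 0], 0], [[-0.007, -0.2, 0], [0, 0, 0], 0], [[-0.007, -0.2, 0], [0, 0, 0], 0], [[-0.007, -0.2, 0], [0, 0, 0], 0], [[-0.007, -0.2, 0], [0, 0, 0], 0], [[-0.007, -0.2, 0], [0, 0, 0], 0], [[0, -0.2, 0], [0, 0, 0], 0], [[0, -0.2, 0], [0, 0, 0], 0]]'

```text
time_s: 27.35
eef_pos: [497.0, -223.6, 81.0]
ee_rot: [0.0, 0.007, 1.0, 0.0]
force: [1.1, 0.4, -0.3]
grip_width: 0.175
grip_force: 25.4
```

Emit:
servo_tool --deltas '[[[0, -0.13, 0], [0, 0, 0], 0], [[0, 0, 0], [0, 0, 0], 0], [[0, 0, 0], [0, 0, 0], 0], [[0, 0, 0], [0, 0, 0], 0], [[0, 0, 0], [0, 0, 0], 0]]'

```text
time_s: 27.85
eef_pos: [496.9, -247.0, 80.5]
ee_rot: [0.0, 0.006, 1.0, 0.0]
force: [0.3, -0.4, 0.2]
grip_width: 0.176
grip_force: 25.4
```

```bash
python3 -c "
from h import *
held('blue')"
```

```text
[ 496.9 -247.    80.5] 25.378163158893585
plunger [318.6 160.2] [ 293  133   52   67 1689] thumb far [ 428.2 -246.9  126.9] flange rear [ 457.3 -247.2  126.9] mid est [ 495.3 -247.2  126.9]
```

Emit:
servo_tool --deltas '[[[-0.01, 0, 0.12], [0, 0, 0], 0], [[0, 0, 0.1], [0, 0, 0], 0], [[0, 0, 0.04], [0, 0, 0], 0], [[0, 0, 0.02], [0, 0, 0], 0], [[0, 0, 0], [0, 0, 0], 0], [[0, 0, 0], [0, 0, 0], 0], [[0, 0, 0], [0, 0, 0], 0]]'

```text
time_s: 28.6
eef_pos: [499.1, -248.4, 25.1]
ee_rot: [0.001, 0.007, 1.0, -0.0]
force: [0.8, -0.2, -1.0]
grip_width: 0.175
grip_force: 25.4
```

Emit:
servo_tool --deltas '[[[0, 0, 0.005], [0, 0, 0], 0], [[0, 0, 0], [0, 0, 0], 0], [[0, 0, 0.004], [0, 0, 0], 0], [[0, 0, 0], [0, 0, 0], 0]]'

```text
time_s: 29.0
eef_pos: [498.7, -248.1, 22.4]
ee_rot: [-0.0, 0.007, 1.0, 0.0]
force: [0.5, 0.1, -0.8]
grip_width: 0.175
grip_force: 25.4
```

Emit:
servo_tool --deltas '[[[0, 0, 0.004], [0, 0, 0], 0], [[0, 0, 0], [0, 0, 0], 0], [[0, 0, 0.003], [0, 0, 0], 0], [[0, 0, 0], [0, 0, 0], 0]]'

```text
time_s: 29.4
eef_pos: [498.8, -248.2, 21.4]
ee_rot: [0.0, 0.007, 1.0, -0.0]
force: [-0.9, 0.3, 3.6]
grip_width: 0.179
grip_force: 25.8
```

Emit:
servo_tool --deltas '[[[0, 0, 0.002], [0, 0, 0], 0], [[0, 0, 0], [0, 0, 0], 0], [[0, 0, -0.001], [0, 0, 0], 0.22], [[0, 0, 0], [0, 0, 0], 0.3], [[0, 0, 0], [0, 0, 0], 0.38], [[0, 0, 0], [0, 0, 0], 0.38], [[0, 0, -0.1], [0, 0, 0], 0.38], [[0, 0, -0.2], [0, 0, 0], 0.38]]'

```text
time_s: 30.2
eef_pos: [497.3, -247.1, 79.1]
ee_rot: [-0.002, 0.007, 1.0, 0.002]
force: [0.7, -0.7, 0.2]
grip_width: 0.379
grip_force: 0.0
```

Emit:
servo_tool --deltas '[[[0, 0, -0.2], [0, 0, 0], 0.38], [[0, 0.15, -0.2], [0, 0, 0], 0.38], [[0, 0.18, 0], [0, 0, 0], 0.38], [[0, 0, 0], [0, 0, 0], 0.38], [[0, 0, 0], [0, 0, 0], 0.38]]'

```text
time_s: 30.7
eef_pos: [499.6, -181.9, 160.8]
ee_rot: [-0.0, 0.006, 1.0, -0.0]
force: [-0.3, -0.3, 0.3]
grip_width: 0.379
grip_force: 0.0
```

```bash
python3 -c "
from h import *
s=telemetry.sense();im=optics.capture('wrist');print(s['eef_pos'])
t=optics.capture('top')
for c in HUE:
  for ce,st in blobs(im,c,30,130,40):
    P=plane(*ray('wrist',ce,s),66)
    if st[4]<3000 and 420<P[0]<600 and -280<P[1]<-80: print(c,ce.round(1),P.round(1))
o=np.zeros((600,800,3),np.uint8);o[:400]=cv2.resize(im[60:270,180:600],(800,400));o[400:,:]=cv2.resize(t[170:245,230:530],(800,200),interpolation=cv2.INTER_CUBIC)
cv2.imwrite('pics/w11.png',o)"
```

```text
[ 499.58978612 -181.89598504  160.78053516]
red [300.3 128.5] [ 443.  -197.7   66. ]
red [301.3 234.1] [ 542.9 -199.6   66. ]
red [301.7 262.1] [ 574.1 -200.3   66. ]
yellow [409.6 129.7] [ 443.4 -101.    66. ]
yellow [400.8 231.7] [ 542.3 -102.7   66. ]
yellow [399.3 259.8] [ 574.1 -101.    66. ]
yellow [397.2 275.4] [ 593.1 -101.2   66. ]
green [357.  129.5] [ 444.2 -148.5   66. ]
green [345.4 259.9] [ 572.1 -156.6   66. ]
blue [243.8 130.4] [ 443.  -247.8   66. ]
blue [250.1 234.1] [ 542.9 -249.7   66. ]
blue [250.5 260.7] [ 573.  -252.5   66. ]
blue [250.3 275.4] [ 590.9 -254.7   66. ]
```

View pics/w11.png

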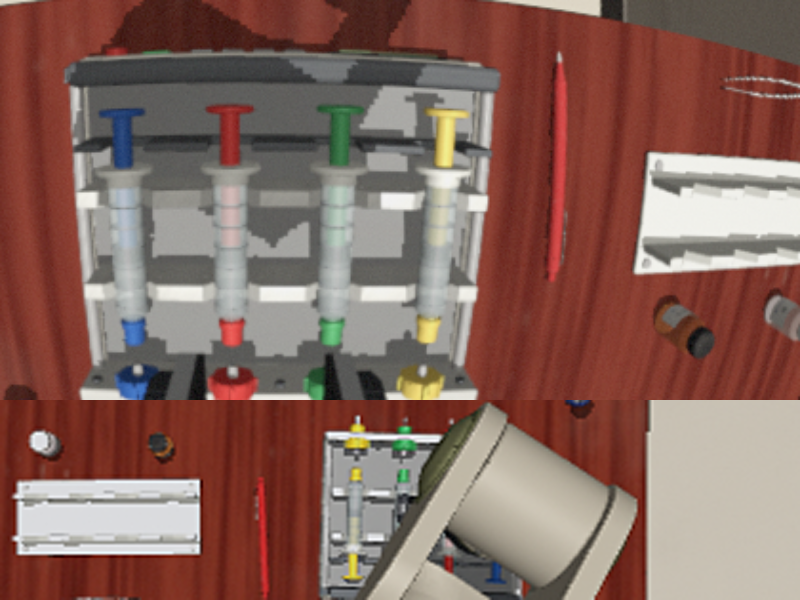

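The wrist view (top) shows blue, red, green and yellow all seated in line with their own fittings, with flanges in the slot. Both vials are still standing and the gripper is clear, so I hand in.

```bash
python3 -c "
from rig import ctrl
print(ctrl.finish_job())"
```

```text
the job is handed in; nothing more can be done
None
```

All four syringes lie in the pump saddles, each in line with the fitting of its own colour and cap towards it; both vials are still standing, the gripper is clear, and the job is handed in at about 31 s.

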